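Hold the vibrating table's spring dial at step three

ROBOT

A 6-joint arm with a two-finger parallel gripper is mounted at the origin on the work surface. World frame = base frame: x ahead of the robot, y to its left, z up, the work surface at z = 0. Lengths are in m, angles in rad, forces in N, time in s.
With the tool pointing down it reaches from about 0.35 to 0.775 m from the base axis. Payload 7.3 kg.
Tool frame: the origin (TCP) lies at the centre of the arm's flange, where the gripper is bolted on; the fingertips stand 178 mm ahead of it and the grasp point (between the pads) lies 159 mm ahead of it (tip_extent is the distance from the TCP to the fingertips, in m); z points along the fingers, y is the line along which they close (so a half turn about z gives the same grasp; the last joint's range is limited). The gripper opens to 92 mm and grips with 3 to 60 N. Pads are 19 mm wide; open, the fingers measure 130 mm over their backs; the gripper's body (75 mm by 190 mm) begins 47 mm behind the grasp point.
Start: joints at [-1.388, 0.342, 1.524, -0, 1.275, -0.146], TCP at [0.17, -0.497, 0.405] pointing down, gripper open.
Joint ranges: [-2.53, 2.53], [-0.77, 2.02], [0.04, 2.7], [-1, 4.14], [0.28, 2.66], [-3.11, 3.11]. Speed limits (rad/s): [2.57, 2.57, 3.14, 3.14, 3.14, 3.14].

INTERFACE

Orientations are given as [roll, pitch, yaw] about the fixed x, y, z axes, in that order (R = Rz(yaw) Ry(pitch) Rx(roll)).
In Python, from cell import * gives the robot as it stands.
- The arm moves only by the tool arm_command, never from a script. Its arguments are lists of equal length, an entry for each row: "xyz": the shift along the world's x, y, z in mm, a list of three; "spin": the turn about the world's z in degrees. In form: {"xyz": [[tx, ty, tz], ...], "spin": [spin, ...]}. A call has 1 to 20 rows; each row shifts and turns the commanded pose from where the row before left it; what a row does not reach is not made up. A row lasts 1/10 s, in which the tool goes at most 50 mm and 8.59 degrees, less where a joint would pass 70% of its speed; a pose out of reach is approached as far as the arm can. A call with a gripper value outside its range is refused whole. "jaw" is the opening, from -1 (shut) to 1 (fully open), set as the call begins (left out, the last holds). The fingers move at their own pace and stop on an object; "squeeze" is the grip in N (left out, the last holds). Time passes only in rows, so rows that do not move let the fingers close. It gives the time, the measured TCP pose, the force, the opening and the grip force at its end, in the units of the state.
- observe(): the state, without advancing time (a new reading comes with each control period).
- read_camera(name): name is "scene" or "top" or "wrist"; returns a dict with "img" (420x560x3 uint8, red, green, blue), "depth" (420x560 float32, m along the optical axis (not along the pixel's ray), 0 where there is no reading), "fx", "fy", "cx", "cy" (pixels), "dist_coeffs" ([k1, k2, p1, p2, k3] as OpenCV has them; the pictures are not rectified), "world_from_camera" (4x4, takes a point from camera to world coordinates). Camera axes: x right, y up, looking along -z (the intrinsics and any distortion apply to the point x, -y, -z); pixel columns grow to the right and rows downward; lengths in m; the calibration is good to about 2 mm. A picture is of the moment at which its call begins.
- hand_in(): hands the job in; it is judged then, once.
The state is a dict: "time": time; "qpos": joint angles; "qvel": joint speeds; "joint_efforts": joint torques, N m; "tool_pos": TCP position; "tool_rot": TCP orientation; "contact_force": force on the tool from outside, world axes, zero at the start; "torque": the same for the moment, N m; "opening": finger opening in m; "grip_force": force on a finger pad.
Only numpy, scipy, OpenCV 4.12 (cv2) and the standard library are available. Lean on these libraries where they do the work, as an engineer would, in place of code of your own. Each camera call takes 0.05 s, during which the arm holds its last target. There are 200 camera calls.

TASK

The red-brown sample brick lying on the blue vibrating table is in the way of its dial: pick it up and set it down gently, flat inside the green tray, and let go of it. Then swing the dial's black lever clockwise past the first and second clicks to the third click (the three green dots, not on to the end stop) and keep holding it there against its return spring: your program finishes with the fingers still holding the lever at three. Leave the other things where they are.

Things in the scene. Friction and masses are not known exactly. Their poses are not given: they have to be found in the camera images.
- shaker: Blue vibrating table, fixed to the work surface, 220 mm (its x) by 340 mm (its y), flat top panel 60 mm above the work surface. Origin: centre of its underside; z up. On its +y half stands a steel deck with an orange mould (up to 116 mm above the work surface, y from 35 to 165 mm). The dial is on its -y half, its vertical axis at x = 20, y = -30 mm.
- dial (a joint): Dial angle about its vertical axis, rad: 0 at rest (lever at the white line), growing clockwise from above. Clicks at 0.45 (one yellow dot), 0.90 (two) and 1.35 (three green dots); end stop at 1.70. The return spring pulls back with 0.14 Nm at 0, 0.31 Nm at 1.35; past each mark it takes 0.09 Nm more, before the next as much less. Let go, it flies back to 0 from any click.
- dial_axis (a point): Point on the dial's vertical axis, 21 mm above the top panel (mid height of the lever); turns with the dial. The dial is an aluminium disc 60 mm across and 9 mm high with a red hub 30 mm across and 37 mm high.
- lever_grip (a point): Point on the black lever, 40 mm out from the dial's axis, at mid height (21 mm above the panel); moves with the dial. The lever is a straight upright blade 14 mm thick, from 8 to 34 mm above the panel, reaching from the hub to 58 mm from the axis, with a white stripe on top. At rest it points 60 degrees clockwise of the table's own +x (that is, towards its +x and -y).
- mark3 (a point): Three green dots on the top panel that show the third click; this point is the innermost dot, 69 mm from the dial's axis, on the panel.
- brick: Loose red-brown sample brick, 80 mm (its x) by 50 mm (its y) by 36 mm high, about 0.26 kg (varies). Origin: centre of its underside; z up. It lies flat on the table's top panel, in the lever's path, its long side pointing roughly at the dial's axis.
- green_tray: Low open green tray, fixed, 150 mm (its x) by 160 mm (its y), 22 mm high, walls and floor 5 mm thick. Origin: centre of its underside; z up. Empty.
- white_tray: White tray of the same size with two other samples in it, fixed; it may have changed places with the green one. Not to be used.
- yellow_pot: Small open yellow pot, 40 mm across, 34 mm high, standing on the blue table's top panel at its corner x = 82, y = -135 mm. Leave it alone. Origin: centre of its underside.
- jar: Glass jar, 60 mm across, 75 mm high, at the right, nearer the robot than the trays. Leave it alone. Origin: centre of its underside.
- bottle: Clear water bottle with a green cap, 64 mm across, 210 mm high, at the far left. Leave it alone. Origin: centre of its underside.
- dark_brick: Dark brown sample block 60 x 100 x 50 mm beyond the blue table. Leave it alone. Origin: centre of its underside.
- long_brick: Cork-coloured sample bar 70 x 190 x 35 mm at the far side. Leave it alone. Origin: centre of its underside.
- black_bowl: Black bowl, 170 mm across, 60 mm high, at the right. Leave it alone. Origin: centre of its underside.
Things that resemble listed ones, but are neither listed nor needed, are in the scene too. Leave any white or yellow look-alike of the brick alone.

How it is judged:
By the outcome, as a careful person would: the job done as asked, in the order asked, and still so for the second after the job is handed in, while the arm keeps its last pose, push and grip.
It also fails if it takes over 48 s, if anything falls off the work surface, if the arm or the gripper's body presses on something with over 40 N, if the wrist force passes 120 N, or if a joint passes its speed limit or range.

## Working session

There is one attempt and no reset: what is moved stays moved. The work goes in short steps, Python scripts to look and compute and a tool call to move; the robot and the scene stay as the last step left them, time stands still between calls to the robot, and variables do not carry over. Pictures are saved under pics/ and viewed, at most 10 in all, crops included, and the job is handed in when it is done.

Besides the shell and the picture viewer there is one more tool, called after "Call:" by a JSON object that holds its "name" and its "arguments", one argument or row to a line. arm_command: Moves the arm, as the interface text tells. Its arguments: {"type":"object","properties":{"xyz":{"type":"array","items":{"type":"array","items":{"type":"number"}}},"spin":{"type":"array","items":{"type":"number"}},"jaw":{"type":"number"},"squeeze":{"type":"number"}},"required":["xyz","spin"]}

```bash
mkdir -p pics; cat > h.py <<'E'
from cell import *
import numpy as np, cv2
def cloud(c):
    h,w=c["depth"].shape
    u,v=np.meshgrid(np.arange(w),np.arange(h))
    K=np.array([[c["fx"],0,c["cx"]],[0,c["fy"],c["cy"]],[0,0,1.]])
    p=cv2.undistortPoints(np.stack([u,v],-1).reshape(-1,1,2).astype(np.float64),K,np.array(c["dist_coeffs"],float)).reshape(h,w,2)
    d=c["depth"]; P=np.stack([p[...,0]*d,-p[...,1]*d,-d],-1)
    M=np.array(c["world_from_camera"]); return P@M[:3,:3].T+M[:3,3], p, M
def onplane(c,uv,z):
    K=np.array([[c["fx"],0,c["cx"]],[0,c["fy"],c["cy"]],[0,0,1.]])
    p=cv2.undistortPoints(np.array(uv,float).reshape(-1,1,2),K,np.array(c["dist_coeffs"],float)).reshape(-1,2)
    M=np.array(c["world_from_camera"]); r=np.c_[p[:,0],-p[:,1],-np.ones(len(p))]@M[:3,:3].T
    return M[:3,3]+r*((z-M[2,3])/r[:,2])[:,None]
def save(n,img): cv2.imwrite("pics/"+n+".png",cv2.cvtColor(img,cv2.COLOR_RGB2BGR))
E
python3 - <<'E'
from h import *
for n in ["top","scene"]:
    c=read_camera(n); np.savez("c_"+n,**c); save(n,c["img"]); print(n,np.round(c["world_from_camera"],3).tolist(),c["fx"],c["dist_coeffs"])
print(observe())
E
```

```text
top [[-0.009, 0.99, -0.14, 0.374], [-1.0, -0.01, -0.007, -0.045], [-0.008, 0.14, 0.99, 1.286], [0.0, 0.0, 0.0, 1.0]] 469.1386306442453 [-0.08626293  0.          0.          0.          0.        ]
scene [[-0.748, -0.444, 0.494, 1.179], [0.664, -0.509, 0.549, 0.696], [0.008, 0.738, 0.675, 0.97], [0.0, 0.0, 0.0, 1.0]] 474.1454624641856 [-0.05210737  0.          0.          0.          0.        ]
{'time': 0.1, 'qpos': array([-1.38798755e+00,  3.42675494e-01,  1.52488868e+00, -5.29532329e-06,
        1.27542356e+00, -1.45965020e-01]), 'qvel': array([ 8.81197631e-05, -1.98738638e-04, -3.33915073e-03,  1.50081821e-04,
       -1.64271585e-03,  6.82470615e-04]), 'joint_efforts': array([ 2.37797256e-03, -4.32004416e+01, -2.44693369e+01,  7.18953554e-02,
        5.25925972e-02, -4.45654632e-05]), 'tool_pos': array([ 0.16953102, -0.4967584 ,  0.4041141 ]), 'tool_rot': array([-3.14021167e+00, -1.97901403e-04,  3.28775201e-01]), 'contact_force': array([-0.27810015,  0.501501  , -0.22048753]), 'torque': array([-0.01984685,  0.04349922, -0.01003422]), 'grip_force': 0.0, 'opening': 0.09142446947700417}
```

View pics/top.png

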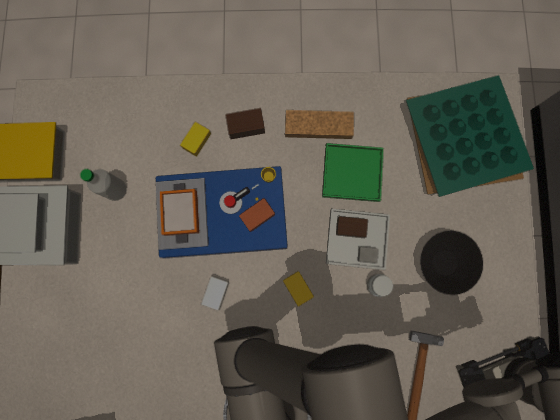

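View pics/scene.png

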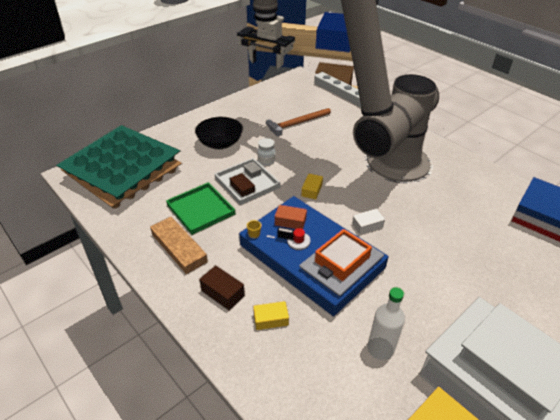

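The top view shows the blue table at about (222,212), the dial hub at (231,202), and the lever pointing up-right to (258,185). The pot is at (268,175), the green tray at (353,172), the white tray at (357,238) and the jar at (380,285).

Brick candidates are:
- the red-brown block on the blue panel, (257,215)
- the dark brown block in the white tray, (352,227)
- yellow blocks at (195,138) and (299,289)
- a white block at (215,292)

Only (257,215) is red-brown and on the table beside the dial. I'll confirm that with a crop and measure it.

```bash
cat > m.py <<'E'
from h import *
def big(m):
    cs,_=cv2.findContours(m.astype(np.uint8),cv2.RETR_EXTERNAL,cv2.CHAIN_APPROX_NONE); return max(cs,key=cv2.contourArea)
def rect(c,m,z):
    P=onplane(c,big(m).reshape(-1,2),z)[:,:2]
    (x,y),(w,h),a=cv2.minAreaRect((P*1000).astype(np.float32)); return [round(float(t),1) for t in (x,y,w,h,a)]
E
python3 - <<'E'
from m import *
c=dict(np.load("c_top.npz")); P,_,_=cloud(c); hsv=cv2.cvtColor(c["img"],cv2.COLOR_RGB2HSV); H,S,V=[hsv[...,i].astype(int) for i in range(3)]
v,u=np.mgrid[:420,:560]
tab=(u>150)&(u<292)&(v>160)&(v<262)
blue=(H>100)&(H<130)&(S>100)&tab
k=np.ones((25,25),np.uint8); b2=cv2.morphologyEx(blue.astype(np.uint8),cv2.MORPH_CLOSE,k)
print("table",rect(c,b2,.06), "z",np.median(P[blue][:,2]))
z=P[...,2]
br=((H<12)|(H>172))&(S>110)&(u>238)&(u<280)&(v>195)&(v<236)
print("brick",rect(c,br,.096),"z",np.median(z[br]))
hub=((H<6)|(H>174))&(S>180)&(u>220)&(u<238)&(v>192)&(v<212)
print("hub",rect(c,hub,.097),np.median(z[hub]),hub.sum())
g=(H>45)&(H<75)&(S>120)&(u>310)&(u<395)&(v>135)&(v<210)
print("green",rect(c,g,.022),np.median(z[g]))
st=(V>150)&(S<60)&(u>240)&(u<262)&(v>180)&(v<196); print("lever tip px",np.argwhere(st)[:,::-1].tolist()[:8])
yp=(H>18)&(H<32)&(S>120)&(u>255)&(u<280)&(v>160)&(v<188); print("pot",rect(c,yp,.094))
# jar height, white tray
for n,uv,h in [("jar",(380,285),.075),("whitetray",(357,238),.022)]: print(n,onplane(c,[uv],h)[0].round(3))
s=dict(np.load("c_scene.npz"))["img"]
a=cv2.resize(c["img"][150:270,150:310],(640,480),interpolation=cv2.INTER_CUBIC); save("crop1",a)
E
```

```text
table [535.6, 117.6, 218.9, 336.0, 3.9] z 0.06050619084056297
brick [521.8, 19.6, 50.6, 78.1, 34.9] z 0.09623015652793743
hub [557.2, 87.8, 26.1, 25.7, 0.4] 0.09668222947849026 92
green [647.8, -241.4, 157.7, 148.9, 84.6] 0.006192680797257655
lever tip px []
pot [627.5, -10.1, 36.4, 37.1, 89.6]
jar [ 0.339 -0.294  0.075]
whitetray [ 0.464 -0.247  0.022]
```

View pics/crop1.png

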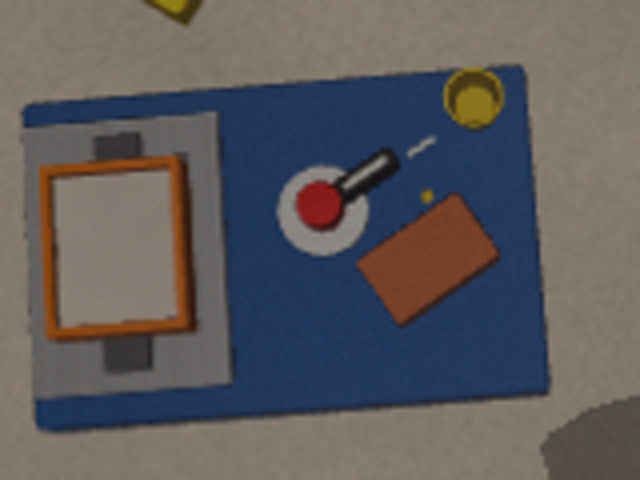

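The crop confirms it. The only red-brown brick on the table is at crop (428,260), with the hub at (320,205), the lever tip at (398,155) and the pot at (473,97). The dial axis comes out at about (557,88) mm and the table yaw at 3.9°. The lever rests at about -56° and reaches the third click at about -133.5°. The pot position agrees with these values.

Next I move above the brick with tool yaw 125° and the jaw partly closed so the fingers clear the lever.

Call:
{"name": "arm_command", "arguments": {
  "xyz": [
    [22,32,0],
    [22,32,0],
    [22,32,0],
    [22,32,0],
    [22,32,0],
    [22,32,0],
    [22,32,0],
    [22,32,0],
    [22,32,0],
    [22,32,0],
    [22,32,0],
    [22,32,0],
    [22,32,0],
    [22,32,0],
    [22,32,0],
    [22,32,0],
    [0,0,0],
    [0,0,0]
  ],
  "spin": [6.6,6.6,6.6,6.6,6.6,6.6,6.6,6.6,6.6,6.6,6.6,6.6,6.6,6.6,6.6,6.6,0,0],
  "jaw": 0.38,
  "squeeze": 25
}}

```text
time: 1.9
tool_pos: [0.5215, 0.0156, 0.4041]
tool_rot: [-3.14, -0.001, 2.173]
contact_force: [-0.6, -0.1, -0.0]
opening: 0.0633
grip_force: 0.0
```

```bash
python3 - <<'E'
from m import *
c=read_camera("wrist"); save("w1",c["img"])
hsv=cv2.cvtColor(c["img"],cv2.COLOR_RGB2HSV); H,S,V=[hsv[...,i].astype(int) for i in range(3)]
P,_,_=cloud(c); near=abs(P[...,2]-.096)<.006
br=((H<14)|(H>172))&(S>90)&(np.hypot(P[...,0]-.522,P[...,1]-.02)<.06)&near
print(br.sum()); print("brick",rect(c,br,.096))
hub=((H<8)|(H>172))&(S>150)&(np.hypot(P[...,0]-.557,P[...,1]-.088)<.03)&near
print("hub",hub.sum(), rect(c,hub,.097) if hub.sum()>20 else "")
E
```

```text
3968
brick [523.0, 19.3, 49.0, 79.1, 34.5]
hub 772 [557.3, 88.3, 28.6, 28.7, 82.2]
```

View pics/w1.png

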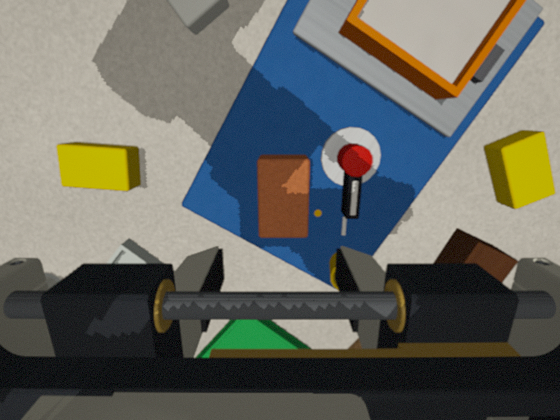

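The wrist view shows the brick at (284,196), the hub at (355,160), and the lever at (352,195). The brick edges are square to the fingers. Now I descend and grip.

Call:
{"name": "arm_command", "arguments": {
  "xyz": [
    [1,3,-20],
    [0,0,-30],
    [0,0,-30],
    [0,0,-30],
    [0,0,-25],
    [0,0,-15],
    [0,0,-7],
    [0,0,-4],
    [0,0,0],
    [0,0,0]
  ],
  "spin": [0,0,0,0,0,0,0,0,0,0]
}}

```text
time: 2.95
tool_pos: [0.5228, 0.0179, 0.2446]
tool_rot: [3.14, 0.001, 2.171]
contact_force: [-0.2, -0.1, 0.1]
opening: 0.0631
grip_force: 0.0
```

Call:
{"name": "arm_command", "arguments": {
  "xyz": [
    [0,0,0],
    [0,0,0],
    [0,0,0],
    [0,0,0],
    [0,0,0],
    [0,0,0]
  ],
  "spin": [0,0,0,0,0,0],
  "jaw": -1,
  "squeeze": 25
}}

```text
time: 3.55
tool_pos: [0.5227, 0.0182, 0.2443]
tool_rot: [3.141, 0.001, 2.172]
contact_force: [0.3, 1.2, 6.1]
opening: 0.0499
grip_force: 25.0
```

Call:
{"name": "arm_command", "arguments": {
  "xyz": [
    [0,0,10],
    [0,0,20],
    [0,0,30],
    [0,0,30],
    [6,-14,0],
    [12,-24,0],
    [12,-26,0],
    [12,-26,0],
    [12,-26,0],
    [12,-26,0],
    [12,-26,0],
    [12,-26,0],
    [12,-26,0],
    [12,-22,0],
    [8,-14,0],
    [3,-4,0],
    [0,0,0],
    [0,0,0]
  ],
  "spin": [0,0,0,0,0,0,0,0,0,0,0,0,0,0,0,0,0,0]
}}

```text
time: 5.35
tool_pos: [0.6473, -0.2413, 0.333]
tool_rot: [-3.141, -0.002, 2.172]
contact_force: [-0.6, 1.2, -2.4]
opening: 0.05
grip_force: 25.0
```

Call:
{"name": "arm_command", "arguments": {
  "xyz": [
    [0,0,-20],
    [0,0,-30],
    [0,0,-30],
    [0,0,-25],
    [0,0,-15],
    [0,0,-9],
    [0,0,-5],
    [0,0,-2],
    [0,0,-2],
    [0,0,0],
    [0,0,0]
  ],
  "spin": [0,0,0,0,0,0,0,0,0,0,0]
}}

```text
time: 6.45
tool_pos: [0.6477, -0.242, 0.1964]
tool_rot: [3.141, 0.001, 2.172]
contact_force: [0.0, -0.7, -1.6]
opening: 0.0499
grip_force: 25.0
```

Call:
{"name": "arm_command", "arguments": {
  "xyz": [
    [0,0,-2],
    [0,0,-2],
    [0,0,-1],
    [0,0,0],
    [0,0,0]
  ],
  "spin": [0,0,0,0,0]
}}

```text
time: 6.95
tool_pos: [0.6475, -0.2419, 0.1907]
tool_rot: [3.142, -0.0, 2.172]
contact_force: [-0.4, -0.2, -2.9]
opening: 0.0499
grip_force: 25.0
```

Call:
{"name": "arm_command", "arguments": {
  "xyz": [
    [0,0,-0.5],
    [0,0,-0.5],
    [0,0,-0.5],
    [0,0,0],
    [0,0,0]
  ],
  "spin": [0,0,0,0,0]
}}

```text
time: 7.45
tool_pos: [0.6476, -0.2419, 0.1894]
tool_rot: [3.141, 0.0, 2.172]
contact_force: [-1.5, 0.6, -0.6]
opening: 0.0499
grip_force: 25.0
```

Call:
{"name": "arm_command", "arguments": {
  "xyz": [
    [0,0,-0.5],
    [0,0,-0.3],
    [0,0,0]
  ],
  "spin": [0,0,0]
}}

```text
time: 7.75
tool_pos: [0.6475, -0.2419, 0.1894]
tool_rot: [3.141, 0.0, 2.172]
contact_force: [-2.2, 2.1, 4.2]
opening: 0.0502
grip_force: 25.0
```

Call:
{"name": "arm_command", "arguments": {
  "xyz": [
    [0,0,0],
    [0,0,0],
    [0,0,0],
    [0,0,0],
    [0,0,0],
    [0,0,10],
    [0,0,20],
    [0,0,30],
    [0,0,40],
    [0,0,40],
    [0,0,0],
    [0,0,0]
  ],
  "spin": [0,0,0,0,0,0,0,0,0,0,0,0],
  "jaw": 0.4
}}

```text
time: 8.95
tool_pos: [0.6475, -0.2419, 0.3304]
tool_rot: [3.14, 0.003, 2.172]
contact_force: [-0.2, 0.1, -0.2]
opening: 0.0641
grip_force: 0.0
```

```bash
python3 - <<'E'
from m import *
c=read_camera("wrist"); P,_,_=cloud(c); save("w2",c["img"])
hsv=cv2.cvtColor(c["img"],cv2.COLOR_RGB2HSV); H,S,V=[hsv[...,i].astype(int) for i in range(3)]
br=((H<14)|(H>172))&(S>90)&(np.hypot(P[...,0]-.648,P[...,1]+.242)<.07)
print(br.sum(),rect(c,br,.041),np.percentile(P[br][:,2],[5,50,95]))
E
```

```text
4807 [646.1, -239.7, 48.3, 81.2, 34.4] [0.03952781 0.04139009 0.17865376]
```

View pics/w2.png

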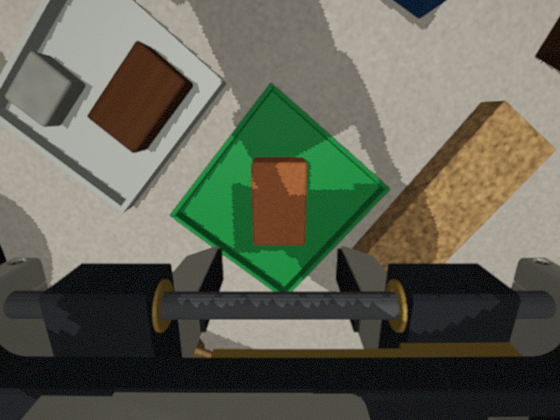

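The wrist view shows the brick flat inside the green tray at (280,201), top at 41 mm, released. Next is the lever.

Call:
{"name": "arm_command", "arguments": {
  "xyz": [
    [-2,8,0],
    [-4,18,0],
    [-5,24,0],
    [-6,26,0],
    [-6,26,0],
    [-6,26,0],
    [-6,26,0],
    [-6,26,0],
    [-6,26,0],
    [-6,26,0],
    [-5,24,0],
    [-4,20,0],
    [-2,12,0],
    [-1,5,0],
    [0,0,0],
    [0,0,0]
  ],
  "spin": [0,0,0,0,0,0,0,0,0,0,0,0,0,-0.5,0,0],
  "jaw": 0
}}

```text
time: 10.6
tool_pos: [0.5827, 0.0505, 0.3282]
tool_rot: [-3.141, 0.0, 2.163]
contact_force: [1.0, -0.6, 0.4]
opening: 0.0459
grip_force: 0.0
```

Call:
{"name": "arm_command", "arguments": {
  "xyz": [
    [0,0,-15],
    [0,0,-20],
    [0,0,-20],
    [0,0,-15],
    [0,0,-8],
    [0,0,-4],
    [0,0,-2],
    [0,0,0],
    [0,0,0]
  ],
  "spin": [0,0,0,0,0,0,0,0,0]
}}

```text
time: 11.5
tool_pos: [0.5828, 0.0511, 0.2451]
tool_rot: [3.14, 0.001, 2.163]
contact_force: [0.7, -0.0, -0.7]
opening: 0.046
grip_force: 0.0
```

Call:
{"name": "arm_command", "arguments": {
  "xyz": [
    [0,0,0],
    [0,0,0],
    [0,0,0],
    [0,0,0],
    [0,0,0],
    [0,0,0],
    [0,0,0],
    [0,0,0]
  ],
  "spin": [0,0,0,0,0,0,0,0],
  "jaw": -1,
  "squeeze": 40
}}

```text
time: 12.3
tool_pos: [0.5831, 0.0515, 0.2446]
tool_rot: [3.139, 0.001, 2.163]
contact_force: [5.5, 3.4, -2.2]
opening: 0.0139
grip_force: 39.9
```

```bash
python3 -c "
import numpy as np
a=np.radians(-55.7-4.3*np.arange(19)); p=45*np.c_[np.cos(a),np.sin(a)]; q=np.round(p-p[0],1); print(np.round(np.diff(q,axis=0),1).tolist(), p[-1]+[557.3,88.3])"
```

```text
[[-2.9, -1.8], [-2.9, -1.6], [-3.1, -1.3], [-3.2, -1.1], [-3.3, -0.9], [-3.3, -0.6], [-3.4, -0.4], [-3.3, -0.1], [-3.4, 0.1], [-3.4, 0.4], [-3.3, 0.6], [-3.2, 0.9], [-3.2, 1.1], [-3.1, 1.4], [-3.0, 1.6], [-2.8, 1.8], [-2.8, 2.0], [-2.5, 2.2]] [526.55268018  55.44269755]
```

First half of the swing, then a check.

Call:
{"name": "arm_command", "arguments": {
  "xyz": [
    [-2.9,-1.8,0],
    [-2.9,-1.6,0],
    [-3.1,-1.3,0],
    [-3.2,-1.1,0],
    [-3.3,-0.9,0],
    [-3.3,-0.6,0],
    [-3.4,-0.4,0],
    [-3.3,-0.1,0],
    [-3.4,0.1,0],
    [0,0,0],
    [0,0,0]
  ],
  "spin": [-4.3,-4.3,-4.3,-4.3,-4.3,-4.3,-4.3,-4.3,-4.3,0,0]
}}

```text
time: 13.4
tool_pos: [0.5542, 0.0441, 0.2445]
tool_rot: [3.14, -0.001, 1.488]
contact_force: [4.3, 6.6, -3.8]
opening: 0.0132
grip_force: 39.9
```

Call:
{"name": "arm_command", "arguments": {
  "xyz": [
    [-3.4,0.4,0],
    [-3.3,0.6,0],
    [-3.2,0.9,0],
    [-3.2,1.1,0],
    [-3.1,1.4,0],
    [-3.0,1.6,0],
    [-2.8,1.8,0],
    [-2.8,2.0,0],
    [-2.5,2.2,0],
    [0,0,0],
    [0,0,0],
    [0,0,0]
  ],
  "spin": [-4.3,-4.3,-4.3,-4.3,-4.3,-4.3,-4.3,-4.3,-4.3,0,0,0]
}}

```text
time: 14.6
tool_pos: [0.5272, 0.0562, 0.2445]
tool_rot: [3.14, -0.003, 0.813]
contact_force: [6.1, 6.4, -4.2]
opening: 0.0138
grip_force: 40.0
```

```bash
python3 - <<'E'
from m import *
c=read_camera("wrist"); save("w3",c["img"]); np.savez("c_w3",**c)
d=read_camera("top"); a=cv2.resize(d["img"][150:270,150:310],(640,480),interpolation=cv2.INTER_CUBIC); np.savez("c_t3",**d)
save("t3",a); o=observe(); p=o["tool_pos"]; print(np.degrees(np.arctan2(p[1]-.0883,p[0]-.5573)),np.degrees(o["tool_rot"][2])-180, o["contact_force"],o["torque"])
hsv=cv2.cvtColor(c["img"],cv2.COLOR_RGB2HSV); H,S,V=[hsv[...,i].astype(int) for i in range(3)]
P,_,_=cloud(c)
g=(H>40)&(H<80)&(S>100)&(abs(P[...,2]-.06)<.01)&(np.hypot(P[...,0]-.557,P[...,1]-.088)<.11)
q=P[g]; print(g.sum(), [np.round(t,4) for t in (q.mean(0),q.min(0),q.max(0))] if g.sum() else "")
if g.sum(): m=q.mean(0); print("green ang",np.degrees(np.arctan2(m[1]-.0883,m[0]-.5573)))
E
```

```text
-133.17859870266918 -133.41761372096138 [ 5.66061189  6.86504579 -4.32360116] [ 0.94617026 -0.90815072  0.26184675]
70 [array([0.4975, 0.0238, 0.0611]), array([0.4942, 0.0205, 0.0601]), array([0.5007, 0.0275, 0.0622])]
green ang -132.85855428814887
```

View pics/w3.png

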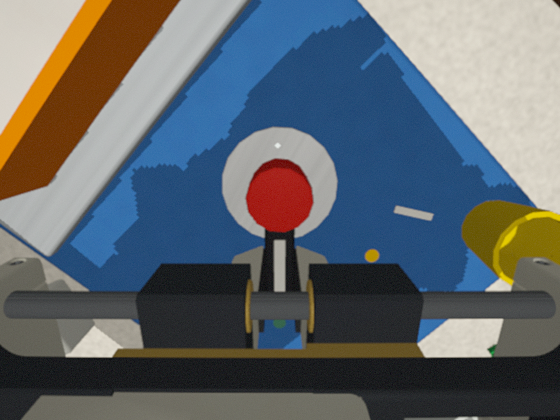

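The wrist view shows the hub at (280,195), the lever stripe running straight down at (280,255), and a green dot at (280,322) on the lever's line. I'll measure the lever's real angle against the marks.

```bash
python3 - <<'E'
from m import *
c=dict(np.load("c_w3.npz")); hsv=cv2.cvtColor(c["img"],cv2.COLOR_RGB2HSV); S,V=hsv[...,1].astype(int),hsv[...,2].astype(int)
v,u=np.mgrid[:420,:560]
def line(m,z):
    P=onplane(c,np.argwhere(m)[:,::-1],z)[:,:2]; vx,vy,x,y=cv2.fitLine((P*1000).astype(np.float32),cv2.DIST_L2,0,.01,.01).ravel()
    return m.sum(),np.degrees(np.arctan2(vy,vx)).round(1),P.mean(0).round(4), np.degrees(np.arctan2(P.mean(0)[1]-.0883,P.mean(0)[0]-.5573)).round(1)
print("stripe",line((S<60)&(V>150)&(u>270)&(u<290)&(v>238)&(v<290),.094))
print("rest line",line((S<70)&(V>130)&(u>390)&(u<436)&(v>203)&(v<224),.06))
H=hsv[...,0].astype(int)
r=((H<8)|(H>172))&(S>150)&(u>240)&(u<320)&(v>150)&(v<240); print("hub incl side",rect(c,r,.097))
y=(H>15)&(H<32)&(S>120)&(abs(u-372)<12)&(abs(v-256)<12); print("dot1",line(y,.06))
E
```

```text
stripe (np.int64(490), np.float32(46.6), array([0.5368, 0.065 ]), np.float64(-131.4))
rest line (np.int64(311), np.float32(-55.9), array([0.602 , 0.0241]), np.float64(-55.1))
hub incl side [560.0, 89.7, 30.1, 29.4, 3.9]
dot1 (np.int64(131), np.float32(67.3), array([0.5685, 0.0198]), np.float64(-80.7))
```

View pics/t3.png

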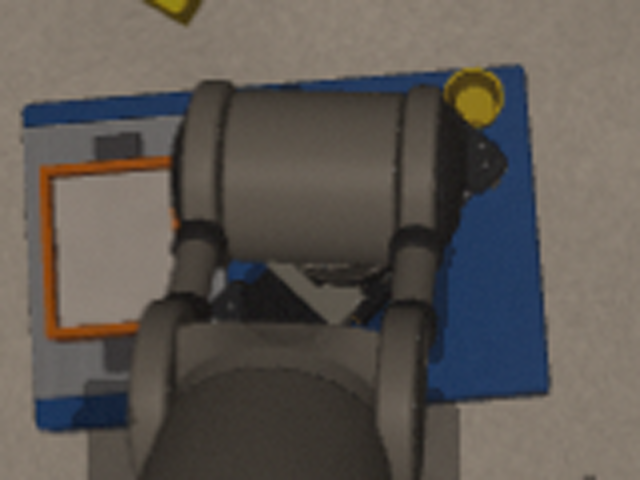

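The stripe is at -133.4° and the rest line at -55.9°, so the lever has turned 77.5°, or 1.35 rad, which is the third click. The top view shows the arm hiding the dial and the pot unmoved at (473,97). I'll hold briefly to check for drift.

Call:
{"name": "arm_command", "arguments": {
  "xyz": [
    [0,0,0],
    [0,0,0],
    [0,0,0],
    [0,0,0],
    [0,0,0],
    [0,0,0],
    [0,0,0],
    [0,0,0],
    [0,0,0],
    [0,0,0]
  ],
  "spin": [0,0,0,0,0,0,0,0,0,0]
}}

```text
time: 15.7
tool_pos: [0.5272, 0.0562, 0.2445]
tool_rot: [3.14, -0.003, 0.813]
contact_force: [5.7, 6.0, -3.8]
opening: 0.0142
grip_force: 40.0
```

```bash
python3 - <<'E'
from m import *
c=read_camera("wrist"); hsv=cv2.cvtColor(c["img"],cv2.COLOR_RGB2HSV); S,V=hsv[...,1].astype(int),hsv[...,2].astype(int)
v,u=np.mgrid[:420,:560]; m=(S<60)&(V>150)&(u>265)&(u<295)&(v>238)&(v<290)
P=onplane(c,np.argwhere(m)[:,::-1],.094)[:,:2]; f=cv2.fitLine((P*1000).astype(np.float32),cv2.DIST_L2,0,.01,.01).ravel()
a=np.degrees(np.arctan2(f[1],f[0]))%180; print(a)
if abs(a-46.6)<1.5: print(hand_in())
E
```

```text
46.641094
the job is handed in; nothing more can be done
None
```

The brick lies flat and released in the green tray, the lever is gripped and held at the third click (measured 1.35 rad, no drift over a 1 s hold), and the job was handed in at about 16 s; no verdict was returned.

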